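Wake the bench scale and zero it under the cup

TASK

An empty cup stands on the bench scale, ready for glaze powder to be weighed into it. With closed fingertips, gently press the scale's round key fully down for a moment and let it come back up to wake the scale, then press the long bar key in the same way to zero it, and withdraw at least 10 cm from the keys. Pick nothing up, do not press the square key, and leave the cup and the things beside the scale where they stand.

Things in the scene. Friction and masses are not known exactly. Their poses are not given: they have to be found in the camera images.
- scale: white bench scale fixed on the table, 230 mm deep (x), 220 mm wide (y); origin under its middle, on the table top; its -x side is the front, toward the robot. The raised console at the front, 48 mm high, carries a row of three keys of the same dark grey plastic at x = -85 mm, y = +65, 0, -65 mm in the scale's frame (which key is in which place varies); display behind
- pan_centre (a point): centre of the scale's round steel pan behind the console, 132 mm across, top 44 mm above the table; it does not move; axes as the scale's
- round_key_top (a point): middle of the top face of the round key: round cap, 24 mm across; this point is 58 mm above the table when the key is up and goes down with it; z up, axes as the scale's
- round_key (a joint): travel of the round key in m: 0 up, 0.007 fully down at its stop; spring of about 1 N at the top and 4 N fully down, it comes back up by itself; it counts as pressed beyond 0.005
- square_key_top (a point): middle of the top face of the square key: square cap, 22 x 22 mm; this point is 58 mm above the table when the key is up and goes down with it; z up, axes as the scale's
- square_key (a joint): travel of the square key in m: 0 up, 0.007 fully down at its stop; spring of about 1 N at the top and 4 N fully down, it comes back up by itself; it counts as pressed beyond 0.005
- bar_key_top (a point): middle of the top face of the bar key: long bar cap, 48 mm along the row of keys (scale y) and 20 mm across it; this point is 58 mm above the table when the key is up and goes down with it; z up, axes as the scale's
- bar_key (a joint): travel of the bar key in m: 0 up, 0.007 fully down at its stop; spring of about 1 N at the top and 4 N fully down, it comes back up by itself; it counts as pressed beyond 0.005
- cup: terracotta-coloured unglazed cup, 65 mm across the rim, 59 mm tall, standing loose on the pan of the scale; origin at the centre of its underside; leave alone
- jar_1: small capped jar, 55 mm across, 82 mm tall, standing loose on the table beside the scale; origin at the centre of its underside; leave alone
- jar_2: small capped jar, 55 mm across, 83 mm tall, standing loose on the table beside the scale; origin at the centre of its underside; leave alone
- pot: small white pot with a dark lid, 52 mm across, 43 mm tall, standing loose on the table beside the scale; origin at the centre of its underside; leave alone
- tile_1: L-shaped test tile on its foot, 34 x 44 mm, 61 mm tall, standing loose on the table beside the scale; origin at the centre of its underside; leave alone
- tile_2: L-shaped test tile on its foot, 34 x 44 mm, 61 mm tall, standing loose on the table beside the scale; origin at the centre of its underside; leave alone

How it is judged:
By the outcome, as a careful person would: the job done as asked, in the order asked, and still so for the second after the job is handed in, with the robot touching nothing.
It also fails if it takes over 46 s, if anything falls off the work surface, if the arm or the gripper's body presses on something with over 40 N, if the wrist force passes 120 N, or if a joint passes its speed limit or range.

ROBOT

A 7-joint arm with a two-finger parallel gripper is mounted at the origin on a cart in front of the work surface, level with it; the furniture and walls round the work are solid. World frame = base frame: x ahead of the robot, y to its left, z up, the work surface at z = 0. Lengths are in mm, angles in rad, forces in N, time in s.
With the tool pointing down it reaches from about 425 to 1025 mm from the base axis. Payload 9.4 kg.
Tool frame: the origin (TCP) lies at the very end of the fingers, on their centre line; the grasp point (between the pads) lies 19 mm behind it; z points along the fingers, x is the direction in which the jaws open and shut, and the axes are right-handed (so a half turn about z gives the same grasp; the last joint's range is limited). The gripper opens to 93 mm and grips with 3 to 60 N. Pads are 15 mm wide; open, the fingers measure 128 mm over their backs; the gripper's body (75 mm by 188 mm) begins 65 mm behind the grasp point.
Start: joints at [-1.283, 0.599, -0.003, 1.599, 0.002, 0.943, -0.08], TCP at [258.657, 677.289, 218.618] pointing down, gripper open.
Joint ranges: [-2.57, 2.57], [-0.35, 1.97], [-1.29, 1.29], [0.11, 2.56], [-1.05, 4.19], [0.11, 1.86], [-2.63, 2.63]. Speed limits (rad/s): [2.22, 2.22, 3.01, 3.01, 3.14, 3.14, 3.14].

INTERFACE

Orientations are given as a unit quaternion [x, y, z, w].
In Python, from cell import manip gives the robot as it stands.
- The arm moves only by the shell command python3 -m creep 'ROWS' [OPENING] [FORCE]. ROWS is JSON, a list of rows, each a list of 4 numbers: the shift along the tool's x, y, z in cm, then the turn about the tool's z in degrees. A call has 1 to 12 rows; each row is the pose to reach, as a shift and turn from the pose commanded when the call began, along the tool's axes at that moment; what a row does not reach only later rows make up. A row lasts 1/8 s, in which the tool goes at most 62.5 mm and 10.7 degrees, less where a joint would pass 70% of its speed; a pose out of reach is approached as far as the arm can. A call with a gripper value outside its range is refused whole. OPENING is the closure, from 0 (fully open) to 1 (shut), set as the call begins (- or left out, the last holds). The fingers move at their own pace and stop on an object; FORCE is the grip in N (left out, the last holds). Time passes only in rows, so rows that repeat a pose let the fingers close. It gives the time, the measured TCP pose, the force and the opening at its end, in the units of the state.
- manip.get_obs(): the state, without advancing time (a new reading comes with each control period).
- manip.camera(name): name is "scene" or "top"; returns a dict with "image" (480x640x3 uint8, red, green, blue), "K" (3x3 intrinsics, pixels), "R" (3x3) and "t" (3): a world point X has camera coordinates R X + t. Camera axes: x right, y down, z forward; pixel columns grow to the right and rows downward; lengths in mm; the calibration is good to about 2 mm. A picture is of the moment at which its call begins. There is no depth.
- manip.sign_off(): hands the job in, once; it reports no verdict.
The state is a dict: "t": time; "joint_pos": joint angles; "qd": joint speeds; "tau": joint torques, N m; "tool_pos": TCP position; "tcp_rot": TCP orientation; "contact_force": force on the tool from outside, world axes, zero at the start; "moment": the same for the moment, N m; "width": opening from 0.0 (shut) to 1.0 (fully open).
Only numpy, scipy, OpenCV 4.12 (cv2) and the standard library are available. Lean on these libraries where they do the work, as an engineer would, in place of code of your own. Each camera call takes 0.05 s, during which the arm holds its last target.

## Working session

There is one attempt and no reset: what is moved stays moved. The work goes in short steps, Python scripts to look and compute and a shell command to move; the robot and the scene stay as the last step left them, time stands still between calls to the robot, and variables do not carry over. Pictures are saved under pics/ and viewed, and the job is handed in when it is done.

```bash
mkdir -p pics; python3 - <<'E'
from cell import manip
import cv2
o=manip.get_obs()
print(o)
for n in("scene","top"):
    c=manip.camera(n); cv2.imwrite(f"pics/{n}0.png",c["image"][:,:,::-1]); print(n,c["K"],c["R"],c["t"])
E
```

```text
{'t': 0.0, 'joint_pos': array([-1.28268695,  0.60009881, -0.00256844,  1.60013095,  0.00181717,
        0.94285856, -0.0797645 ]), 'qd': array([-0.00046583,  0.00067375,  0.00039728,  0.00102868,  0.00051302,
        0.00061851, -0.00185357]), 'tau': array([ 1.39368884e-03, -7.65061355e+01,  1.49829034e+00, -2.52361697e+01,
       -5.23287349e-02,  1.68130151e-02,  2.04216994e-04]), 'tool_pos': array([258.49462217, 676.84127964, 217.77821761]), 'tcp_rot': array([ 8.23606027e-01,  5.67161841e-01, -5.73448154e-04,  4.78308425e-04]), 'contact_force': array([ 0.53292256,  0.21849812, -0.81949433]), 'moment': array([ 0.01638949, -0.020176  ,  0.04603366]), 'width': 0.9955864996663957}
scene [[468.64680664   0.         322.82240583]
 [  0.         468.64680664 235.55048621]
 [  0.           0.           1.        ]] [[ 0.46931486 -0.8830062  -0.00660444]
 [-0.54932984 -0.28609481 -0.78510285]
 [ 0.69136119  0.37208845 -0.6193302 ]] [-274.71968703  399.95918499  449.01258835]
top [[604.14014956   0.         320.64537414]
 [  0.         604.14014956 248.7302217 ]
 [  0.           0.           1.        ]] [[ 0.02677546 -0.99958446 -0.01067612]
 [-0.99221894 -0.02527606 -0.12191268]
 [ 0.12159217  0.01385731 -0.99248341]] [  -1.42856138  610.51268572 1019.75546723]
```

View pics/scene0.png

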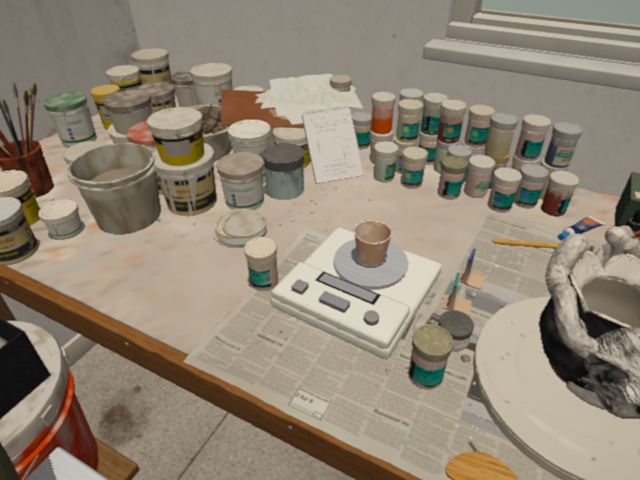

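View pics/top0.png

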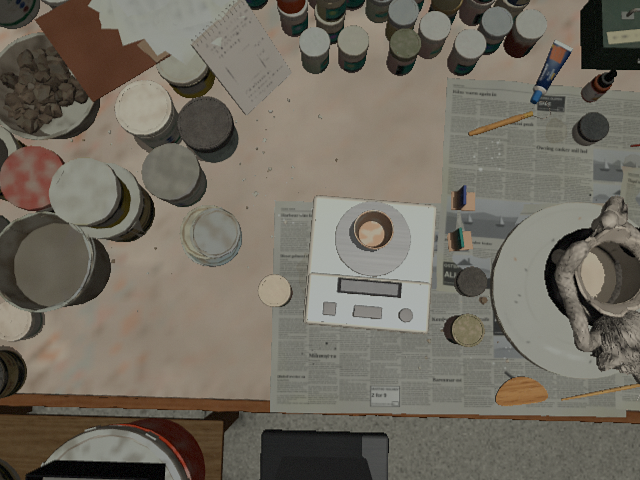

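The top view shows the square key at (329,309), the bar at (367,311) and the round key at (405,315). The jars are at (275,291) and (467,330), the pot at (470,280), and the cup at (372,231). Next I'll locate the keys in both views.

```bash
cat > h.py <<'E'
import numpy as np,cv2
from cell import manip
def ray(c,u,v):
    d=c["R"].T@np.linalg.solve(c["K"],[u,v,1.]); return -c["R"].T@c["t"],d
def onz(c,u,v,z):
    o,d=ray(c,u,v); return o+d*(z-o[2])/d[2]
def proj(c,X):
    p=c["K"]@(c["R"]@np.array(X,float)+c["t"]); return p[:2]/p[2]
E
python3 - <<'E'
from h import *
C={}
for n,(x0,y0,x1,y1) in dict(top=(308,290,430,330),scene=(278,270,400,335)).items():
    c=manip.camera(n); C[n]=c
    im=c["image"]; g=cv2.cvtColor(im,cv2.COLOR_RGB2GRAY)
    m=np.zeros_like(g); m[y0:y1,x0:x1]=(g[y0:y1,x0:x1]<145)*255
    k,l,st,ce=cv2.connectedComponentsWithStats(m,connectivity=4)
    for i in range(1,k):
        if st[i,4]>30: print(n,st[i],ce[i],onz(c,*ce[i],58).round(1))
    s=4; cv2.imwrite(f"pics/{n}_crop.png",cv2.resize(im[y0-20:y1+5,x0-10:x1+20,::-1],None,fx=5,fy=5,interpolation=cv2.INTER_NEAREST))
E
```

```text
top [336 290  66   8 351] [374.05413105 292.43589744] [535.4 -78.5  58. ]
top [428 299   2  31  47] [428.65957447 316.55319149] [ 497.1 -171.2   58. ]
top [322 302  15  14 179] [329.16759777 308.21787709] [506.7  -2.9  58. ]
top [352 305  31  14 360] [366.97777778 311.59166667] [502.7 -67.   58. ]
top [398 308  15  15 174] [405.12068966 314.77586207] [ 499.  -131.5   58. ]
top [308 323  81   7 326] [336.53680982 326.99386503] [475.4 -16.1  58. ]
scene [316 270  84  35 547] [354.46252285 286.62888483] [538.7 -83.   58. ]
scene [292 280  16  14 158] [299.55696203 286.85443038] [497.2  -4.8  58. ]
scene [319 292  31  21 353] [334.20113314 301.95750708] [493.4 -69.3  58. ]
scene [278 297  83  38 319] [318.03134796 316.46394984] [455.5 -61.3  58. ]
scene [278 305  64  30 318] [307.61006289 320.74528302] [440.8 -51.6  58. ]
scene [363 311  16  15 172] [370.98837209 317.8372093 ] [ 489.9 -132.9   58. ]
```

View pics/top_crop.png

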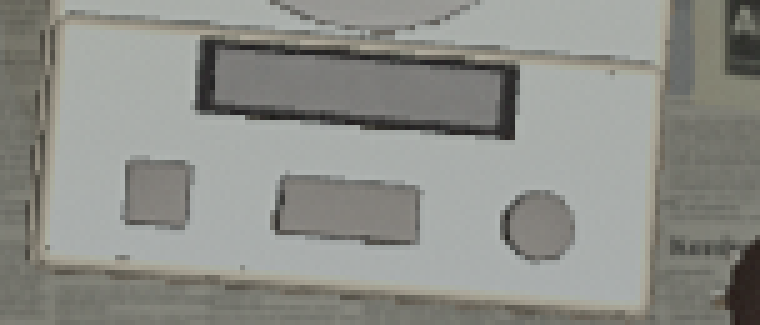

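View pics/scene_crop.png

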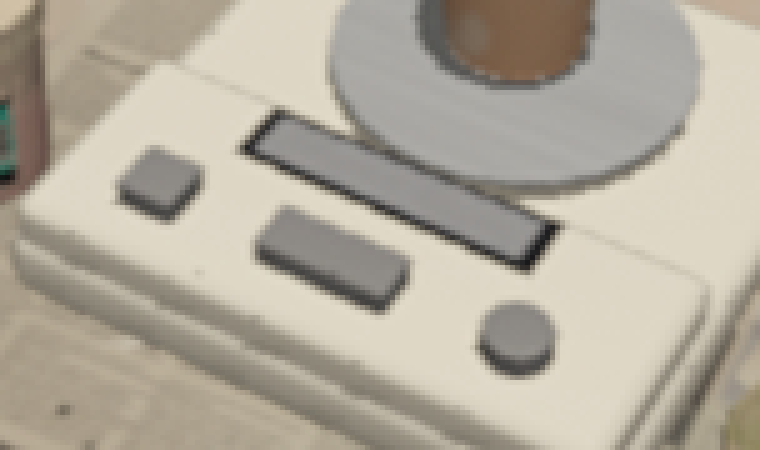

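The scale's yaw is about -3.4°. The bar is near (501,-68) and the round key near (497,-132). Next: shift helper and a clearance check on the route.

```bash
cat >> h.py <<'E'
from scipy.spatial.transform import Rotation as Ro
def shift(P,yaw=None,cur=None):
    o=manip.get_obs(); R=Ro.from_quat(o["tcp_rot"]).as_matrix()
    p=o["tool_pos"] if cur is None else np.array(cur)
    d=R.T@(np.array(P,float)-p)/10
    w=np.degrees(np.arctan2(R[1,0],R[0,0]))
    return d.round(2),p.round(1),w.round(2),R[:,2].round(4)
E
python3 - <<'E'
from h import *
c=manip.camera("top")
for px in [(50,265),(100,270),(212,235),(20,395),(200,410)]: print(px,onz(c,*px,120).round(),onz(c,*px,0).round())
for P in [(400,600,330),(480,450,330),(520,250,330),(520,50,330),(497,-132,250),(497,-132,150)]: print(P,shift(P,cur=(258.657,677.289,218.618))[0])
print(shift((0,0,0)))
E
```

```text
(50, 265) [563. 449. 120.] [573. 505.   0.]
(100, 270) [557. 368. 120.] [566. 414.   0.]
(212, 235) [618. 190. 120.] [635. 213.   0.]
(20, 395) [356. 480. 120.] [341. 540.   0.]
(200, 410) [341. 195. 120.] [324. 219.   0.]
(400, 600, 330) [ -2.19  15.96 -11.13]
(480, 450, 330) [-13.34  28.79 -11.13]
(520, 250, 330) [-30.6   39.66 -11.11]
(520, 50, 330) [-49.28  46.8  -11.1 ]
(497, -132, 250) [-67.1   51.14  -3.08]
(497, -132, 150) [-67.09  51.14   6.92]
(array([-72.46,  -0.  ,  21.87]), array([258.6, 677.1, 218.2]), np.float64(69.1), array([-2.e-04, -7.e-04, -1.e+00]))
```

```bash
python3 -m creep '[[0,1,-4,0],[-1,3,-8,-1],[-4,6,-10,-3],[-7.5,9.5,-10,-5],[-11,13,-10,-7],[-14.5,16.5,-10,-9],[-18,20,-10,-11],[-21.5,23,-10,-13],[-25,26,-10,-15],[-29,29,-10,-16.5],[-33,31.5,-10,-17.5],[-37,34,-10,-17.5]]' 1 20
python3 - <<'E'
from h import *
print(manip.get_obs()["joint_pos"].round(2))
print(shift((0,0,0))[1:])
for P in [(497,-132,150),(497,-132,70)]: print(P,shift(P)[0])
E
```

```text
t: 1.75
tool_pos: [444.4, 208.7, 318.7]
tcp_rot: [0.728, 0.686, 0.0, 0.0]
contact_force: [0.1, -0.2, -0.1]
width: 0.003
[-0.59  0.2   0.04  2.   -0.01  0.94  0.97]
(array([444.4, 208.7, 318.7]), np.float64(86.61), array([ 3.e-04,  1.e-04, -1.e+00]))
(497, -132, 150) [-33.7    7.26  16.87]
(497, -132, 70) [-33.7    7.26  24.87]
```

```bash
python3 -m creep '[[-4,1,1,0],[-9,2,3,0],[-14,3,5,0],[-19,4,8,0],[-24,5,11,0],[-28.5,6.2,14.5,0],[-32,7,18,0],[-33.7,7.3,20,0],[-33.7,7.3,21,0],[-33.7,7.3,21,0]]'
python3 - <<'E'
from h import *
o=manip.get_obs();print(o["contact_force"],o["tool_pos"])
for n in("scene","top"):
    c=manip.camera(n); u,v=proj(c,o["tool_pos"]).astype(int); print(n,u,v, proj(c,(497,-132,58)))
    im=c["image"][max(v-60,0):v+60,u-80:u+80,::-1]; cv2.imwrite(f"pics/{n}1.png",cv2.resize(im,None,fx=4,fy=4,interpolation=cv2.INTER_CUBIC))
E
```

```text
t: 3.0
tool_pos: [496.9, -129.5, 108.4]
tcp_rot: [0.728, 0.686, -0.0, -0.001]
contact_force: [-0.1, 0.6, 0.6]
width: 0.004
[-0.09818817  0.6261133   0.59198497] [ 496.92245339 -129.46791721  108.37571699]
scene 372 290 [372.30016288 314.47984718]
top 407 315 [405.39880138 315.98939932]
```

View pics/scene1.png

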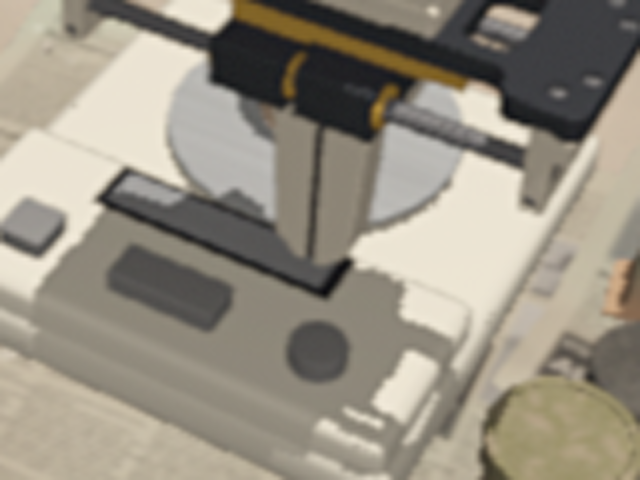

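View pics/top1.png

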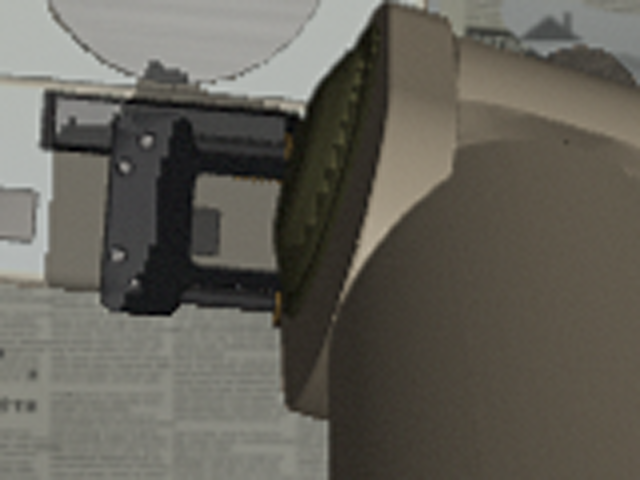

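The fingertips are shut and stand above the round key (tip at about (371,295) in the scene view, key at (372,316)). Lowering to just above it.

```bash
python3 -m creep '[[0,0,1,0],[0,0,2,0],[0,0,3,0],[0,0,4,0],[0,0,4.4,0],[0,0,4.4,0],[0,0,4.4,0]]'
python3 - <<'E'
from h import *
o=manip.get_obs();print(o["contact_force"],o["tool_pos"],o["joint_pos"].round(2))
print(shift((497,-132,58)),shift((501,-67.5,58))[0])
c=manip.camera("scene"); u,v=372,305
im=c["image"][v-60:v+60,u-80:u+80,::-1]; cv2.imwrite("pics/scene2.png",cv2.resize(im,None,fx=5,fy=5,interpolation=cv2.INTER_CUBIC))
print(proj(c,o["tool_pos"]))
E
```

```text
t: 3.98
tool_pos: [497.3, -130.5, 64.8]
tcp_rot: [0.728, 0.686, 0.0, 0.0]
contact_force: [0.6, -0.4, 0.3]
width: 0.005
[ 0.61261704 -0.37521041  0.29969318] [ 497.27207077 -130.4621423    64.79931775] [ 0.09  0.59  0.08  2.21 -0.13  0.34  1.79]
(array([-0.16, -0.02,  0.68]), array([ 497.3, -130.5,   64.8]), np.float64(86.59), array([ 3.e-04, -1.e-04, -1.e+00])) [ 6.31 -0.    0.68]
[371.69393385 310.92144141]
```

View pics/scene2.png

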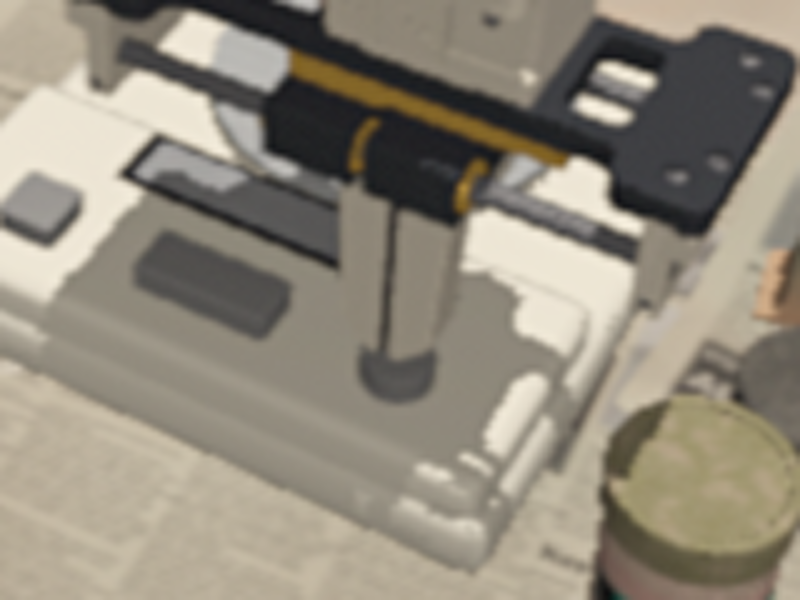

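The tip is right over the round key (about (371,312)). Pressing in small steps.

```bash
python3 -m creep '[[0,0,0.4,0],[0,0,0.7,0],[0,0,0.9,0],[0,0,1.1,0],[0,0,1.2,0],[0,0,1.3,0],[0,0,1.3,0]]'; python3 -c "
from h import *
o=manip.get_obs();print(o['contact_force'],o['tool_pos'])"
```

```text
t: 4.9
tool_pos: [497.3, -130.4, 51.7]
tcp_rot: [0.728, 0.686, 0.0, 0.0]
contact_force: [-0.5, 1.0, 4.0]
width: 0.008
[-0.47514789  0.9600936   3.99258056] [ 497.28353923 -130.39160445   51.67599166]
```

```bash
python3 -m creep '[[0,0,0.05,0],[0,0,0.1,0],[0,0,0.1,0]]'; python3 -c "
from h import *
o=manip.get_obs();print(o['contact_force'],o['tool_pos'])"
```

```text
t: 5.28
tool_pos: [497.3, -130.4, 51.1]
tcp_rot: [0.728, 0.686, 0.0, 0.0]
contact_force: [-1.3, 1.9, 10.8]
width: 0.006
[-1.29766927  1.90157742 10.78443969] [ 497.27657778 -130.39281316   51.13899948]
```

It's on its stop: z = 51.1 and the force has jumped above the 4 N spring. Releasing, then moving over to the bar.

```bash
python3 -m creep '[[0,0,-0.6,0],[0,0,-1.5,0],[0,0,-2.8,0],[0,0,-2.8,0],[2,0,-2.8,0],[4,0,-2.8,0],[5.8,0,-2.8,0],[6.3,0,-2.8,0],[6.3,0,-2.4,0],[6.3,0,-1.8,0],[6.3,0,-1.4,0],[6.3,0,-1.4,0]]'
python3 - <<'E'
from h import *
o=manip.get_obs();print(o["contact_force"],o["tool_pos"])
print(shift((501,-67.5,58))[0])
c=manip.camera("scene"); u,v=345,295
im=c["image"][v-60:v+60,u-80:u+80,::-1]; cv2.imwrite("pics/scene3.png",cv2.resize(im,None,fx=5,fy=5,interpolation=cv2.INTER_CUBIC))
E
```

```text
t: 6.78
tool_pos: [500.6, -68.0, 64.2]
tcp_rot: [0.728, 0.686, -0.0, -0.0]
contact_force: [0.2, -0.4, -0.2]
width: 0.005
[ 0.17420177 -0.39607205 -0.19253103] [500.60694636 -67.95449779  64.15226389]
[0.05 0.04 0.62]
```

View pics/scene3.png

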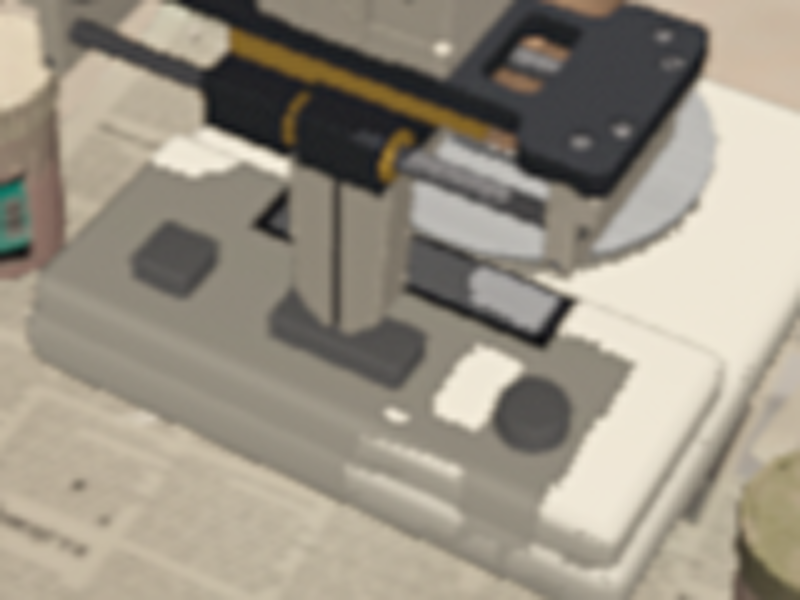

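The round key is back up at about (371,317), and the tip stands over the middle of the bar (335,302). Pressing the bar.

```bash
python3 -m creep '[[0,0,0.4,0],[0,0,0.7,0],[0,0,0.9,0],[0,0,1.1,0],[0,0,1.25,0],[0,0,1.32,0],[0,0,1.35,0],[0,0,1.35,0]]'; python3 -c "
from h import *
o=manip.get_obs();print(o['contact_force'],o['tool_pos'])"
```

```text
t: 7.82
tool_pos: [501.0, -67.5, 51.3]
tcp_rot: [0.728, 0.686, 0.0, 0.0]
contact_force: [-0.3, -0.2, 5.2]
width: 0.005
[-0.29342081 -0.21920288  5.15066996] [500.99244605 -67.5424494   51.32342504]
```

```bash
python3 -m creep '[[0,0,0.05,0],[0,0,0.05,0]]'; python3 -c "
from h import *
o=manip.get_obs();print(o['contact_force'],o['tool_pos'])"
python3 -m creep '[[0,0,-0.6,0],[0,0,-1.5,0],[0,0,-3,0],[0,0,-6,0],[0,0,-9,0],[0,-2,-12,0],[0,-4,-15,0],[0,-7,-18,0],[0,-10,-20,0],[0,-10,-20,0]]'
```

```text
t: 8.07
tool_pos: [501.0, -67.5, 51.1]
tcp_rot: [0.728, 0.686, 0.0, 0.0]
contact_force: [-1.5, -0.4, 10.2]
width: 0.001
[-1.46716633 -0.35447773 10.22057025] [500.97605664 -67.54411788  51.14713497]
t: 9.32
tool_pos: [399.6, -61.6, 252.5]
tcp_rot: [0.728, 0.686, 0.001, 0.001]
contact_force: [0.7, 0.5, -0.4]
width: 0.006
```

```bash
python3 - <<'E'
from h import *
import time
for n in("scene","top"):
    c=manip.camera(n); a=cv2.imread(f"pics/{n}0.png"); b=c["image"][:,:,::-1]; cv2.imwrite(f"pics/{n}4.png",b)
print(manip.get_obs()["contact_force"], manip.get_obs()["joint_pos"].round(2))
E
```

```text
[ 1.47007426  0.59656204 -0.65463691] [-0.16  0.17  0.2   2.26 -0.05  0.72  1.59]
```

View pics/scene4.png

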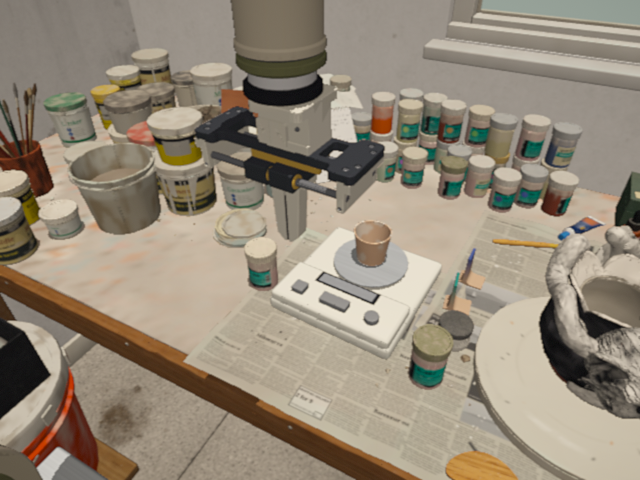

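View pics/top4.png

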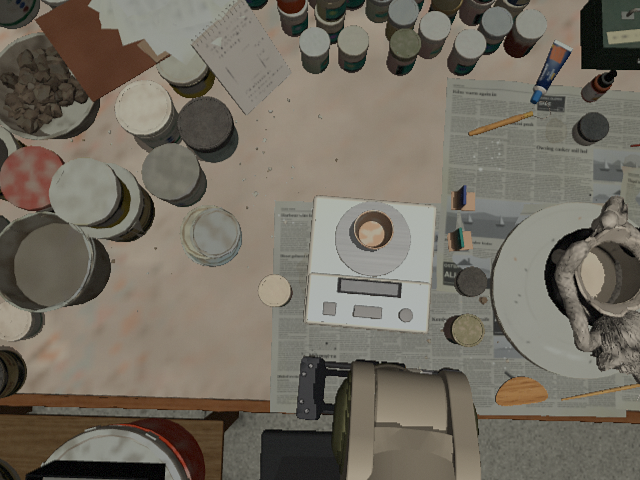

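Both pictures show the keys up (scene view (299,287), (334,302), (371,317)). The cup, jars, pot and tiles look just as they did at the start. I'll compare them numerically, then hand in.

```bash
python3 - <<'E'
from h import *
a,b=[cv2.imread(f"pics/top{i}.png").astype(int) for i in(0,4)]
print((abs(a-b).max(2)[190:340,255:490]>25).sum())
a,b=[cv2.imread(f"pics/scene{i}.png").astype(int) for i in(0,4)]
print((abs(a-b).max(2)[245:400,240:490]>25).sum())
o=manip.get_obs(); print(o["t"],abs(o["qd"]).max())
manip.sign_off()
E
```

```text
0
105
9.425 0.03285418024357626
the job is handed in; nothing more can be done
```

```bash
python3 - <<'E'
import cv2,numpy as np
a,b=[cv2.imread(f"pics/scene{i}.png").astype(int) for i in(0,4)]
ys,xs=np.where(abs(a-b).max(2)[245:400,240:490]>25); print(xs.min()+240,xs.max()+240,ys.min()+245,ys.max()+245,np.median(xs)+240,np.median(ys)+245)
E
```

```text
240 258 389 399 247.0 396.0
```

I pressed the round key and then the bar key fully down with closed fingertips, let each come back up, and handed the job in at 9.4 s. Both keys reached their stop: the fingertips got to z = 51.1 mm, with about 10 to 11 N on the wrist against the 4 N spring. The square key was not touched, and the fingertips ended about 22 cm from the keys.

**Last checks:**
- **Keys:** the final pictures show all three keys up.
- **Cup, jars, pot and tiles:** the top view shows no pixel change around the scale, cup, jars, pot and tiles.
- **Scene view:** 105 pixels changed, all on the newspaper at about (247,396). Nothing listed stands there, and it may be the arm's shadow.
- **Not confirmed:** the display showed no visible change in the pictures, so the wake and zero are judged only from the key travel and force.
- **Force reading:** it read up to about 1.6 N in free air at the end, slightly more than its earlier noise. Nothing was in contact.

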